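# Square up the camera column with an engineer's square

### The job

The camera stand's column has been knocked and leans in over the base plate. Take the engineer's square from the cork board, rest its stock flat on the base plate and press its blade gently against the column, touching the column with nothing but the square, until the column is pushed back flush along the whole blade and there is no gap at either face; hold it pressed on both faces for a moment, then draw it away and stand it upright on the cork board again, leaving the other things alone.

Things in the scene. Friction and masses are not known exactly. Their poses are not given: they have to be found in the camera images.
- stand: Camera stand screwed to the bench, at another place and heading each time. Aluminium base plate 200 (x) by 320 (y) mm, 15 mm thick, top level, screw heads flush. Origin: centre of the plate's underside, on the bench; z up. At its +y end a 40 x 40 x 240 mm aluminium column stands in a grey clevis, a small camera on its far side. The strip |x| < 40 mm from the column to the plate's -y edge is free.
- corner (a point): Fixed mark on the plate's top at stand frame x 0, y +0.090, z 0.015 (axes as the stand), where the upright column's smooth -y face nominally meets the plate. The clevis is clamped through slots, so the real face lies up to 8 mm nearer (-y) or farther (+y), which no reading tells, and it leans 2 to 5 degrees over the plate (-y) at the start: find it by touch.
- column_pivot (a point): Nominal place of the column's stiff pivot bolt (along x), 20 mm behind the smooth face and 30 mm above the plate's top; fixed mark, same slot error. About 2 N at blade-tip height swings the column; it stays where left. The tip meets the leaning face first; when the heel meets it too, below the pivot, it is flush: the push comes to a hard stop. The column's foot clears the plate by 4 mm.
- square: Engineer's square, 0.4 to 0.6 kg, standing. Origin: centre of the stock's underside. Dark stock 18 (x) by 130 (y) by 26 (z) mm; bright blade 5 mm thick (x), 22 mm wide, at the stock's +y end, its tip 150 mm above the underside, its outer edge flush with the stock's end at y = +0.065. Grip across the stock (x) from above, at y = -0.02. Centre of mass: y +0.010, z 0.027.
- square_heel (a point): The square's outer corner: stock's underside at its +y end (square frame y +0.065, z 0). Axes as the square.
- cork_board: Cork board for measuring tools, 140 (x) by 220 (y) mm, 6 mm thick, fixed to the bench. Origin: centre of its underside. The square stands on it at the start, 10 to 30 mm to -x of its middle and with its blade to the board's +y side; a brass plug stands near the board's +x +y corner.
- setting_plug: Bystander: brass plug, 24 mm across, 45 mm tall, standing on the cork board. Origin: centre of its underside.
- knurled_nut: Bystander: brass nut, 26 mm across, 20 mm tall, on the base plate near its +x -y corner. Origin: centre of its underside.
- bottle: Bystander: white bottle, 60 mm across, 150 mm tall, at the back or on the left. Origin: centre of its underside.
- slide_box: Bystander: blue box, 85 x 100 x 30 mm, at the back or on the left. Origin: centre of its underside.
- offcut: Bystander: aluminium profile offcut 40 x 40 mm, 120 mm long (y), at the back or on the left. Origin: centre of its underside.
- driver: Bystander: screwdriver with a red handle lying on the left of the bench. Origin: its underside.
- objective: Bystander: black lens tube, 34 mm across, 55 mm tall, near the robot. Origin: centre of its underside.
Not all that is in view belongs to the job. Of the things that look like the square, the largest one is meant.

How it is judged:
On the way:
1. the square is seated flush on the base plate and the column, the column square to the plate within 0.7 degrees, 2 to 20 N on each, held 0.5 s (contact force between square and stand_c0 between 2 and 20 N and contact force between square and column_c0 between 2 and 20 N and angle between each of column_c0, square's own z axis and vertical below 0.012 rad and angle between the y axis of square and the y axis of stand, either way round below 0.035 rad and distance between square_heel and corner below 0.022 m), for 0.5 s.
At the end, for the whole second after the job is handed in: The column stands square to the base plate within 0.8 degrees, and the square stands upright and at rest on the cork board (its middle within 61 mm in x and 50 mm in y of the board's middle), released (angle between column_c0's own z axis and vertical below 0.014 rad and angle between square's own z axis and vertical below 0.05 rad and x of square in the frame of cork_board between -0.061 and 0.061 m and y of square in the frame of cork_board between -0.05 and 0.05 m and z of square in the frame of cork_board between 0.003 and 0.009 m and linear speed of square below 0.02 m/s); the robot touches nothing.
It fails at once if the square is banged or pressed on the base plate with more than 80 N (contact force between square and stand_c0 above 80 N).
It fails at once if the square is banged or pressed on the column with more than 40 N (contact force between square and column_c0 above 40 N).
It fails at once if the fingers or arm touch the column (contact force between any of the arm, the fingers and column_c0 above 0.5 N).
It fails at once if the square tips over (angle between square's own z axis and vertical above 0.5 rad).
It fails at once if another thing is disturbed (moved more than 15 mm) (distance of any of setting_plug, knurled_nut, bottle, slide_box, offcut, driver, objective from where it was at the start of the episode above 0.015 m).
It also fails if it takes over 66 s, if anything falls off the work surface, if the arm or the gripper's body presses on something with over 40 N, if the wrist force passes 120 N, or if a joint passes its speed limit or range.

### The arm

A 7-joint arm with a two-finger parallel gripper is mounted at the origin on the work surface. World frame = base frame: x ahead of the robot, y to its left, z up, the work surface at z = 0. Lengths are in m, angles in rad, forces in N, time in s.
With the tool pointing down it reaches from about 0.35 to 0.9 m from the base axis. Payload 8.1 kg.
Tool frame: the origin (TCP) lies at the very end of the fingers, on their centre line; the grasp point (between the pads) lies grip_point_offset behind it (grip_point_offset is the distance from the TCP to the grasp point, in m); z points along the fingers, y is the direction in which the jaws open and shut (so a half turn about z gives the same grasp; the last joint's range is limited). The gripper opens to 92 mm and grips with 3 to 60 N. Pads are 19 mm wide; open, the fingers measure 130 mm over their backs; the gripper's body (75 mm by 190 mm) begins 47 mm behind the grasp point.
Start: joints at [1.11, 0.434, 0.025, 1.573, -0.012, 1.134, -0.075], TCP at [0.219, -0.585, 0.227] pointing down, gripper open.
Joint ranges: [-2.62, 2.62], [-0.44, 2.09], [-1.27, 1.32], [0.08, 2.57], [-1.32, 4.46], [0.12, 2], [-2.74, 2.74]. Speed limits (rad/s): [2.22, 2.22, 3.01, 3.01, 3.14, 3.14, 3.14].

### API

Orientations are given as a rotation vector (axis times angle).
In Python, from cell import * gives the robot as it stands.
- The arm moves only by the tool drive_tool, never from a script. Its argument "increments" is a list of rows, each an object of numbers: "grip": the gripper's target within -1 to 1 (shut at 1, half-way at 0, fully open at -1); "tx", "ty", "tz": the shift along the world's x, y, z normalised to -1 to 1, where 1 is 400 mm; "turn": the turn about the world's z normalised to -1 to 1, where 1 is 60 degrees. In form: [{"grip": .., "tx": .., "ty": .., "tz": .., "turn": ..}, ...]. A call has 1 to 20 rows; each row is the pose to reach, as a shift and turn from the pose measured when the call began; what a row does not reach only later rows make up. A row lasts 1/10 s, in which the tool goes at most 50 mm and 8.59 degrees, less where a joint would pass 70% of its speed; a pose out of reach is approached as far as the arm can. A call with a number of a shift or a turn outside -1 to 1 is refused whole. A call with a gripper value outside its range is refused whole. The fingers move at their own pace and stop on an object; "newtons" is the grip in N (left out, the last holds). Time passes only in rows, so rows that repeat a pose let the fingers close. It gives the time, the measured TCP pose, the force and the opening at its end, in the units of the state.
- observe(): the state, without advancing time (a new reading comes with each control period).
- get_image(name): name is "scene" or "top" or "wrist"; returns the picture (420x560x3 uint8, red, green, blue); there is no depth.
- camera_info(name): a dict with "fx", "fy", "cx", "cy" (pixels), "eye" and "rotation" of the camera in the world; the wrist camera has in their place "hand_eye" (4x4, takes a point from camera to tool coordinates, whose origin is the TCP and whose axes are the flange's). Camera axes: x right, y down, z forward; pixel columns grow to the right and rows downward; lengths in m; the calibration is good to about 2 mm. A picture is of the moment at which its call begins: read the wrist's pose just before it. camera_info takes no time and is no camera call.
- sign_off(): hands the job in, once; it reports no verdict.
The state is a dict: "clock": time; "joints": joint angles; "dq": joint speeds; "joint_efforts": joint torques, N m; "position": TCP position; "ee_rot": TCP orientation; "force": force on the tool from outside, world axes, zero at the start; "ft_torque": the same for the moment, N m; "width": opening from 0.0 (shut) to 1.0 (fully open).
Only numpy, scipy, OpenCV 4.12 (cv2) and the standard library are available. Lean on these libraries where they do the work, as an engineer would, in place of code of your own. Each camera call takes 0.05 s, during which the arm holds its last target. There are 200 camera calls.

## Working session

There is one attempt and no reset: what is moved stays moved. The work goes in short steps, Python scripts to look and compute and a tool call to move; the robot and the scene stay as the last step left them, time stands still between calls to the robot, and variables do not carry over. Pictures are saved under pics/ and viewed, about 8 in all and at most 12, crops included, and the job is handed in when it is done.

Besides the shell and the picture viewer there is one more tool, called after ">>>" in YAML: its name, and indented under it one key for each argument. drive_tool: Moves the arm, as the interface text tells. Its arguments: {"type":"object","properties":{"increments":{"type":"array","items":{"type":"object","properties":{"grip":{"type":"number"},"tx":{"type":"number"},"ty":{"type":"number"},"tz":{"type":"number"},"turn":{"type":"number"}}}},"newtons":{"type":"number"}},"required":["increments"]}

```bash
mkdir -p pics; ls; python3 - <<'E'
from cell import *
import cv2,numpy as np
s=observe();print(s)
for n in("top","scene"):
    im=get_image(n);cv2.imwrite(f"pics/{n}0.png",im[:,:,::-1]);
    c=camera_info(n);print(n,c)
print(camera_info("wrist"))
a=cv2.imread("pics/top0.png");cv2.imwrite("pics/top0b.png",cv2.resize(a,(800,600)))
a=cv2.imread("pics/scene0.png");cv2.imwrite("pics/scene0b.png",cv2.resize(a,(800,600)))
E
```

```text
pics
{'clock': 0.0, 'joints': array([ 1.11039448,  0.43522453,  0.02497691,  1.57409822, -0.01159228,
        1.13398174, -0.07509982]), 'dq': array([ 9.18978163e-04,  6.83488594e-04, -1.69440910e-04, -1.80063485e-03,
       -3.06603988e-05,  7.38642540e-04, -1.25807770e-03]), 'joint_efforts': array([-1.34574805e-06, -6.67848873e+01,  9.84908268e-01, -3.14464116e+01,
       -6.04780577e-02,  4.26665065e-02,  1.26370765e-04]), 'position': array([ 0.21864938, -0.5849647 ,  0.22594361]), 'ee_rot': array([-3.08998805e+00, -5.58664193e-01,  6.69102911e-04]), 'force': array([ 0.77675056,  0.7069538 , -0.1305832 ]), 'ft_torque': array([-0.03685865, -0.00276167, -0.03496381]), 'width': 1.003269004135676}
top {'fx': 498.42417871002493, 'fy': 498.42417871002493, 'cx': 281.96270905750015, 'cy': 206.97830876349656, 'eye': array([ 0.4213431 , -0.00278554,  1.43686299]), 'rotation': array([-2.1991927 ,  2.18027245, -0.11484321])}
scene {'fx': 542.3567219658746, 'fy': 542.3567219658746, 'cx': 270.64960996781537, 'cy': 210.22603513853701, 'eye': array([1.21214372, 0.92170047, 0.86959575]), 'rotation': array([-0.76688371, -2.43523354,  1.2627346 ])}
{'fx': 317.9255793821292, 'fy': 317.9255793821292, 'cx': 280.21933738116354, 'cy': 207.17127457633296, 'hand_eye': array([[-2.11368175e-03, -9.56022192e-01, -2.93286721e-01,
         8.05148735e-02],
       [ 9.99997053e-01, -1.67044049e-03, -1.76174816e-03,
        -1.62844932e-04],
       [ 1.19435233e-03, -2.93289581e-01,  9.56022905e-01,
        -1.58613286e-01],
       [ 0.00000000e+00,  0.00000000e+00,  0.00000000e+00,
         1.00000000e+00]])}
```

View pics/top0b.png

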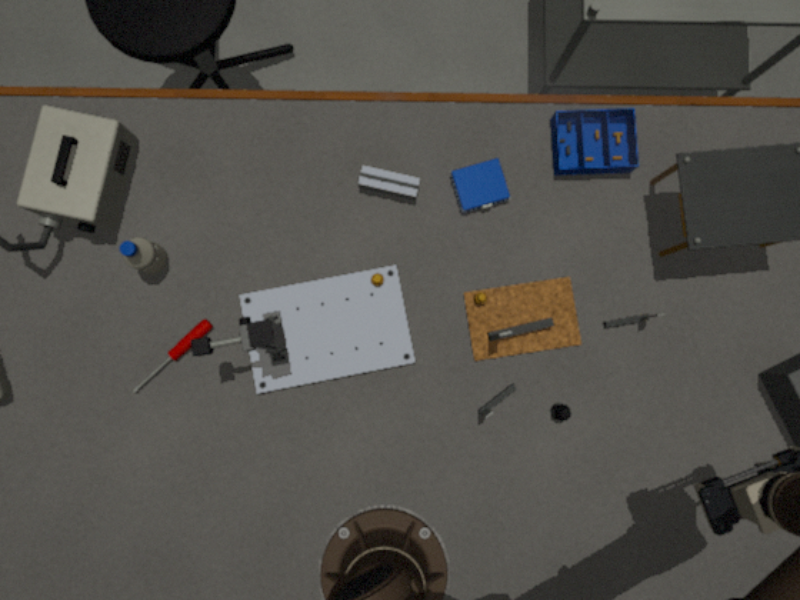

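View pics/scene0b.png

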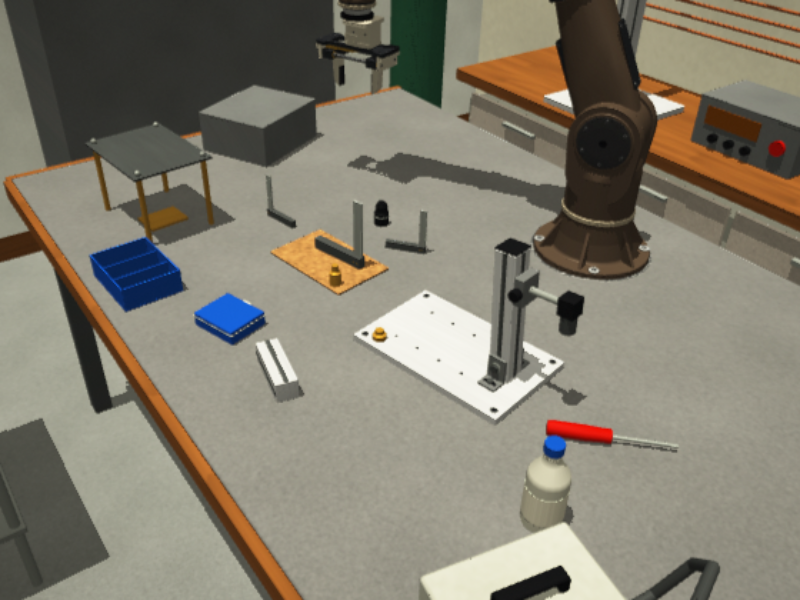

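The scene shows the plate with the leaning column, the cork board and three L-shaped squares. In the 800-px top view they are:
- on the cork at (520,330), blade at about (490,345)
- at the right, (628,322)
- near the robot, (497,402)

The one on the cork is the largest, which fits both the description and its place. I'll confirm it in a crop while measuring.

```bash
cat > h.py <<'E'
import numpy as np,cv2
from cell import *
from scipy.spatial.transform import Rotation as R
def cam(n,s=None):
    c=camera_info(n)
    if n=="wrist":
        T=np.eye(4);T[:3,:3]=R.from_rotvec(s["ee_rot"]).as_matrix();T[:3,3]=s["position"];T=T@c["hand_eye"]
        return c,T[:3,:3],T[:3,3]
    return c,R.from_rotvec(c["rotation"]).as_matrix(),np.array(c["eye"])
def ray(C,p,z):
    c,Rm,e=C
    p=np.atleast_2d(p).astype(float)
    d=np.c_[(p[:,0]-c["cx"])/c["fx"],(p[:,1]-c["cy"])/c["fy"],np.ones(len(p))]@Rm.T
    return e+d*((z-e[2])/d[:,2])[:,None]
def proj(C,P):
    c,Rm,e=C
    q=(np.atleast_2d(P)-e)@Rm
    return np.c_[q[:,0]/q[:,2]*c["fx"]+c["cx"],q[:,1]/q[:,2]*c["fy"]+c["cy"]]
def big(m):
    k=cv2.findContours(m.astype(np.uint8)*255,cv2.RETR_EXTERNAL,cv2.CHAIN_APPROX_NONE)[0]
    return max(k,key=cv2.contourArea)[:,0,:]
def rect(C,ct,z):
    # world min-area rectangle of contour on plane z: centre, size, yaw of long side relative to world y
    P=ray(C,ct,z)[:,:2]
    (c,wh,a)=cv2.minAreaRect((P*1000).astype(np.float32))
    w,h=wh
    if w>h:a-=90;w,h=h,w
    a=(a+90)%180-90   # height dir = world y rotated by a
    return np.array(c)/1000,(w,h),a
E
python3 - <<'E'
from h import *
im=cv2.imread("pics/top0.png");hsv=cv2.cvtColor(im,cv2.COLOR_BGR2HSV);H,S,V=cv2.split(hsv)
C=cam("top")
yy,xx=np.mgrid[:420,:560]
roi=lambda x0,x1,y0,y1:(xx>x0)&(xx<x1)&(yy>y0)&(yy<y1)
cork=(H>5)&(H<25)&(S>80)&roi(315,415,185,260)
print("cork",rect(C,big(cv2.morphologyEx(cork.astype(np.uint8),cv2.MORPH_CLOSE,np.ones((5,5)))),.006))
pl=(V>150)&(S<50)&roi(155,300,175,285)
ct=cv2.convexHull(big(pl))[:,0];print("plate",rect(C,ct,.015))
cv2.imwrite("pics/c1.png",cv2.resize(im[180:310,310:470],(800,650))[:600])
E
```

```text
cork (array([ 0.49742575, -0.27503458]), (141.10166931152344, 220.9847412109375), 9.131904602050781)
plate (array([0.47323114, 0.11745226]), (195.39520263671875, 315.4179992675781), 11.514369010925293)
```

View pics/c1.png

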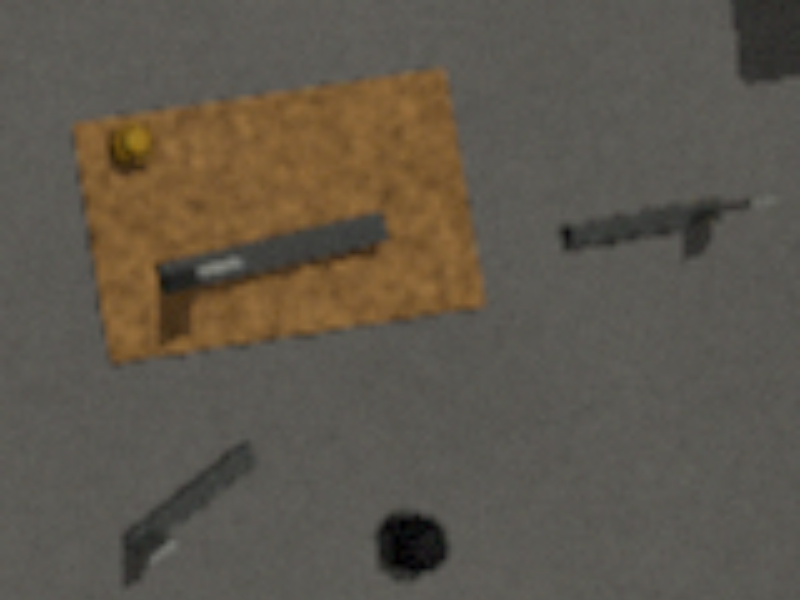

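The crop confirms it: the cork square's stock is about 225 px long, against about 150 px for the other two. Next is its pose and the tool's heading.

```bash
python3 - <<'E'
from h import *
im=cv2.imread("pics/top0.png");C=cam("top")
P=ray(C,np.array([[158,275],[385,225]])/5+[310,180],.032);print("stock ends rough",P)
hsv=cv2.cvtColor(im,cv2.COLOR_BGR2HSV);yy,xx=np.mgrid[:420,:560]
m=(hsv[...,1]<70)&(xx>338)&(xx<390)&(yy>218)&(yy<241)
ct=big(m);print(rect(C,ct,.032))
s=observe();print(R.from_rotvec(s["ee_rot"]).as_matrix().round(3))
E
```

```text
stock ends rough [[ 0.46003459 -0.20261179  0.032     ]
 [ 0.48941274 -0.3317132   0.032     ]]
(array([ 0.47404422, -0.26683032]), (16.716543197631836, 129.21044921875), 13.76573657989502)
[[ 0.937  0.35  -0.001]
 [ 0.35  -0.937  0.001]
 [-0.    -0.001 -1.   ]]
```

>>> drive_tool:
  increments:
    - {"grip":-1,"tx":0.1,"ty":0.11,"tz":0,"turn":0.14}
    - {"grip":-1,"tx":0.2,"ty":0.22,"tz":0,"turn":0.28}
    - {"grip":-1,"tx":0.3,"ty":0.33,"tz":0,"turn":0.42}
    - {"grip":-1,"tx":0.4,"ty":0.45,"tz":0,"turn":0.56}
    - {"grip":-1,"tx":0.5,"ty":0.56,"tz":0,"turn":0.7}
    - {"grip":-1,"tx":0.6,"ty":0.68,"tz":0,"turn":0.84}
    - {"grip":-1,"tx":0.65,"ty":0.75,"tz":0,"turn":1}
    - {"grip":-1,"tx":0.65,"ty":0.75,"tz":0,"turn":1}
    - {"grip":-1,"tx":0.65,"ty":0.75,"tz":0,"turn":1}

```text
clock: 1.0
position: [0.4831, -0.2776, 0.2261]
ee_rot: [-2.385, -2.042, -0.005]
force: [-0.3, -0.1, 0.2]
width: 0.999
```

>>> drive_tool:
  increments:
    - {"grip":-1,"tx":0,"ty":0,"tz":0,"turn":0.14}
    - {"grip":-1,"tx":0,"ty":0,"tz":0,"turn":0.28}
    - {"grip":-1,"tx":0,"ty":0,"tz":0,"turn":0.39}
    - {"grip":-1,"tx":0,"ty":0,"tz":0,"turn":0.39}

```text
clock: 1.4
position: [0.4827, -0.2778, 0.2257]
ee_rot: [-1.919, -2.483, -0.004]
force: [0.8, -0.0, -0.1]
width: 0.998
```

```bash
python3 - <<'E'
from h import *
import cell
print([ (k,getattr(cell,k)) for k in dir(cell) if 'grip' in k.lower()])
s=observe();np.save("s1.npy",s,allow_pickle=True);im=get_image("wrist");cv2.imwrite("pics/w1.png",im[:,:,::-1])
print(s["clock"],s["position"],s["joints"].round(2),s["force"],R.from_rotvec(s["ee_rot"]).as_matrix().round(4).tolist())
sc=get_image("scene")[:,:,::-1];cv2.imwrite("pics/sc1.png",sc)
a=cv2.resize(im[:,:,::-1],(480,360));b=sc[20:220,120:380];b=cv2.resize(b,(468,360))
cv2.imwrite("pics/m1.png",cv2.resize(np.hstack([a,b]),(800,304)))
E
```

```text
[('grip_point_offset', 0.0188)]
1.4 [ 0.48271503 -0.2777555   0.22568319] [ 0.74  0.36 -0.42  1.71  0.16  1.1   0.53] [ 0.77019228 -0.03165211 -0.10895299] [[-0.2523, 0.9677, -0.0013], [0.9676, 0.2523, 0.0043], [0.0045, -0.0001, -1.0]]
```

View pics/m1.png

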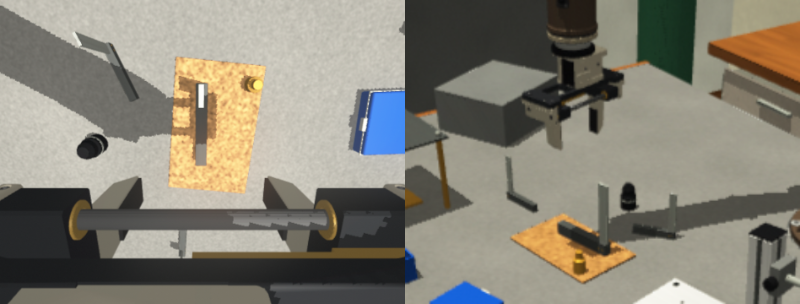

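The wrist view shows the square upright on the cork (560-px image: stock from about (277,115) to (277,228)), with the plug at upper right. The scene crop shows no camera body hanging from the gripper.

```bash
python3 - <<'E'
from h import *
s=np.load("s1.npy",allow_pickle=True).item();C=cam("wrist",s)
im=cv2.imread("pics/w1.png");hsv=cv2.cvtColor(im,cv2.COLOR_BGR2HSV);H,S,V=cv2.split(hsv)
yy,xx=np.mgrid[:420,:560]
m=((S<60)&(V<115)&(xx>262)&(xx<296)&(yy>140)&(yy<236)).astype(np.uint8)
ct=big(m);print(rect(C,ct,.032))
for y in range(140,236,10):print(y,np.where(m[y])[0][[0,-1]] if m[y].any() else None, hsv[y,262:296:3,1].tolist(),V[y,262:296:3].tolist())
cork=((H>5)&(H<28)&(S>80)&(xx>225)&(xx<375)&(yy>70)&(yy<270)).astype(np.uint8)
print(rect(C,big(cv2.morphologyEx(cork,cv2.MORPH_CLOSE,np.ones((5,5)))),.006))
E
```

```text
(array([ 0.47715778, -0.26303983]), (15.793959617614746, 65.63973236083984), 14.01220989227295)
140 None [132, 128, 129, 10, 18, 3, 4, 10, 52, 131, 131, 130] [155, 133, 162, 73, 188, 254, 253, 78, 88, 167, 158, 141]
150 [271 285] [130, 131, 132, 17, 13, 13, 13, 16, 72, 131, 130, 133] [163, 152, 170, 75, 79, 80, 79, 79, 103, 161, 145, 177]
160 [271 285] [131, 130, 129, 16, 19, 19, 25, 22, 85, 132, 131, 132] [163, 163, 162, 78, 80, 82, 82, 82, 105, 159, 162, 180]
170 [271 285] [132, 132, 130, 25, 27, 27, 27, 33, 102, 130, 130, 131] [208, 155, 153, 81, 84, 85, 84, 85, 117, 161, 167, 161]
180 [271 284] [130, 131, 131, 36, 35, 40, 40, 42, 114, 131, 130, 130] [171, 163, 166, 86, 87, 90, 90, 90, 123, 148, 172, 180]
190 [271 284] [129, 131, 129, 44, 47, 49, 54, 56, 121, 130, 132, 132] [229, 175, 160, 92, 93, 94, 95, 96, 131, 184, 166, 191]
200 None [113, 99, 131, 27, 27, 29, 26, 26, 128, 132, 125, 109] [252, 254, 170, 141, 144, 149, 146, 148, 225, 223, 239, 252]
210 None [117, 125, 129, 32, 31, 29, 31, 32, 116, 118, 121, 109] [248, 239, 160, 145, 147, 150, 150, 152, 250, 248, 245, 253]
220 None [118, 124, 130, 31, 34, 33, 35, 33, 114, 114, 107, 117] [247, 236, 204, 148, 150, 153, 153, 156, 250, 251, 253, 249]
230 None [116, 122, 125, 110, 111, 106, 116, 117, 122, 129, 131, 121] [249, 244, 237, 251, 251, 253, 249, 249, 242, 226, 196, 244]
(array([ 0.50055786, -0.2742659 ]), (140.32608032226562, 219.84654235839844), 8.874220848083496)
```

```bash
python3 - <<'E'
from h import *
s=np.load("s1.npy",allow_pickle=True).item();C=cam("wrist",s)
im=cv2.imread("pics/w1.png");S=cv2.cvtColor(im,cv2.COLOR_BGR2HSV)[...,1]
col=S[100:245,274:282].mean(1);print("end rows",[(y+100,int(c)) for y,c in enumerate(col) if y>115 and y<135])
L=[];Rr=[]
for y in range(150,224,4):
    a=np.where(S[y,262:296]<80)[0]+262;L.append((a[0]-.5,y));Rr.append((a[-1]+.5,y))
A=ray(C,L,.032)[:,:2];B=ray(C,Rr,.032)[:,:2]
M=(A+B)/2;f=np.polyfit(M[:,1],M[:,0],1);print(np.degrees(np.arctan(-f[0])),np.linalg.norm(A-B,axis=1).round(4))
fa=np.polyfit(A[:,1],A[:,0],1);fb=np.polyfit(B[:,1],B[:,0],1);print([np.degrees(np.arctan(-q[0])) for q in(fa,fb)])
for ye in (227.5,228.5,229.5):
    E=ray(C,[[276.5,ye]],.032)[0,:2];yaw=np.arctan(-f[0]);u=np.array([-np.sin(yaw),np.cos(yaw)])
    E[0]=np.polyval(f,E[1]);print(ye,E,"origin",E+.065*u,"grasp",E+.045*u)
E
```

```text
end rows [(216, 32), (217, 33), (218, 34), (219, 34), (220, 33), (221, 33), (222, 33), (223, 32), (224, 33), (225, 33), (226, 34), (227, 34), (228, 63), (229, 115), (230, 110), (231, 110), (232, 113), (233, 116), (234, 118)]
13.353851280327708 [0.0176 0.0176 0.0166 0.0167 0.0167 0.0168 0.0168 0.0169 0.017  0.017
 0.0171 0.016  0.0161 0.0184 0.0185 0.0174 0.0175 0.0176 0.0164]
[np.float64(13.226097314097633), np.float64(13.47684665958157)]
227.5 [ 0.4927994  -0.32900574] origin [ 0.47778672 -0.26576319] grasp [ 0.482406   -0.28522244]
228.5 [ 0.49308888 -0.33022519] origin [ 0.4780762  -0.26698265] grasp [ 0.48269548 -0.28644189]
229.5 [ 0.49337891 -0.331447  ] origin [ 0.47836623 -0.26820446] grasp [ 0.48298552 -0.2876637 ]
```

>>> drive_tool:
  increments:
    - {"grip":-1,"tx":0,"ty":-0.02,"tz":-0.1,"turn":-0.02}
    - {"grip":-1,"tx":0,"ty":-0.02,"tz":-0.2,"turn":-0.02}
    - {"grip":-1,"tx":0,"ty":-0.02,"tz":-0.3,"turn":-0.02}
    - {"grip":-1,"tx":0,"ty":-0.02,"tz":-0.36,"turn":-0.02}
    - {"grip":-1,"tx":0,"ty":-0.02,"tz":-0.36,"turn":-0.02}
    - {"grip":-1,"tx":0,"ty":-0.02,"tz":-0.36,"turn":-0.02}

```text
clock: 2.1
position: [0.483, -0.2858, 0.0823]
ee_rot: [-1.954, -2.456, -0.004]
force: [-0.2, -1.0, 1.0]
width: 0.997
```

```bash
python3 - <<'E'
from h import *
s=observe();im=get_image("wrist")[:,:,::-1];cv2.imwrite("pics/w2.png",im);C=cam("wrist",s)
m=R.from_rotvec(s["ee_rot"]).as_matrix();print(s["position"],s["force"],np.degrees(np.arctan2(-m[0,0],m[1,0])),m[2].round(4))
cv2.imwrite("pics/sc2.png",get_image("scene")[:,:,::-1])
p=proj(C,[[.4775-.0602*0,-.2665,.032]]);print(p, proj(C,[[.4926,-.3297,.032]]),proj(C,[[.482,-.286,.032]]))
cv2.imwrite("pics/w2.png",im)
E
```

```text
[ 0.48296923 -0.28584261  0.08227163] [-0.22189617 -0.95414276  1.01409947] 12.984617675818715 [ 4.5e-03 -1.0e-04 -1.0e+00]
[[277.58144363 201.73243035]] [[278.66698317 285.9720351 ]] [[277.7147823  229.18257232]]
```

View pics/w2.png

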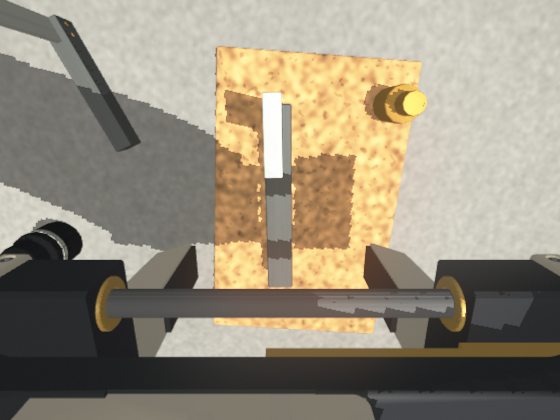

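The view agrees with the estimate: stock centred at x≈279, its far end at row 287 (286 predicted), the jaws straddling it evenly. Now I go down and grip.

>>> drive_tool:
  increments:
    - {"grip":-1,"tx":0,"ty":0,"tz":-0.08,"turn":0.005}
    - {"grip":-1,"tx":0,"ty":0,"tz":-0.15,"turn":0.005}
    - {"grip":-1,"tx":0,"ty":0,"tz":-0.18,"turn":0.005}
    - {"grip":-1,"tx":0,"ty":0,"tz":-0.18,"turn":0.005}
    - {"grip":-1,"tx":0,"ty":0,"tz":-0.18,"turn":0.005}

```text
clock: 2.7
position: [0.4848, -0.2866, 0.0128]
ee_rot: [1.948, 2.463, 0.005]
force: [0.2, -0.0, -0.2]
width: 1.001
```

>>> drive_tool:
  increments:
    - {"grip":1,"tx":0,"ty":0,"tz":0,"turn":0}
    - {"grip":1,"tx":0,"ty":0,"tz":0,"turn":0}
    - {"grip":1,"tx":0,"ty":0,"tz":0,"turn":0}
    - {"grip":1,"tx":0,"ty":0,"tz":0,"turn":0}
    - {"grip":1,"tx":0,"ty":0,"tz":0,"turn":0}
    - {"grip":1,"tx":0,"ty":0,"tz":0,"turn":0}
    - {"grip":1,"tx":0,"ty":0,"tz":0,"turn":0}
    - {"grip":1,"tx":0,"ty":0,"tz":0,"turn":0}
  newtons: 50

```text
clock: 3.5
position: [0.4848, -0.2866, 0.0128]
ee_rot: [1.948, 2.463, 0.006]
force: [0.2, 0.4, -0.2]
width: 0.357
```

>>> drive_tool:
  increments:
    - {"grip":0.3,"tx":0,"ty":0,"tz":-0.01,"turn":0}
    - {"grip":0.3,"tx":0,"ty":0,"tz":-0.01,"turn":0}
    - {"grip":0.3,"tx":0,"ty":0,"tz":-0.01,"turn":0}

```text
clock: 3.8
position: [0.4846, -0.2865, 0.0085]
ee_rot: [1.949, 2.464, 0.005]
force: [0.1, 0.5, 0.3]
width: 0.351
```

>>> drive_tool:
  increments:
    - {"grip":1,"tx":0,"ty":0,"tz":0,"turn":0}
    - {"grip":1,"tx":0,"ty":0,"tz":0,"turn":0}
    - {"grip":1,"tx":0,"ty":0,"tz":0,"turn":0}
    - {"grip":1,"tx":0,"ty":0,"tz":0,"turn":0}
    - {"grip":1,"tx":0,"ty":0,"tz":0,"turn":0}
    - {"grip":1,"tx":0,"ty":0,"tz":0,"turn":0}
  newtons: 50

```text
clock: 4.4
position: [0.4842, -0.2866, 0.0085]
ee_rot: [-1.949, -2.464, -0.005]
force: [-2.4, 0.2, 0.2]
width: 0.189
```

```bash
python3 - <<'E'
from h import *
s=observe();m=R.from_rotvec(s["ee_rot"]).as_matrix();print(s["position"],s["force"],s["ft_torque"],np.degrees(np.arctan2(-m[0,0],m[1,0])),m[2].round(4),s["width"])
# plate by top: corners via hull + approx
im=cv2.imread("pics/top0.png");hsv=cv2.cvtColor(im,cv2.COLOR_BGR2HSV);S,V=hsv[...,1],hsv[...,2];C=cam("top")
yy,xx=np.mgrid[:420,:560]
g=(V>120)&(S<60)&(xx>160)&(xx<300)&(yy>175)&(yy<285)
h=cv2.convexHull(big(g)).astype(np.float32)
q=cv2.approxPolyDP(h,6,True)[:,0];print(q)
P=ray(C,q,.015);print(P.round(4).tolist(),rect(C,h[:,0],.015))
E
```

```text
[ 0.48421425 -0.28659743  0.00845215] [-2.44308095  0.20513879  0.24847856] [-0.17921663  0.44459594 -0.00213565] 13.302004216815218 [ 0.0021  0.0022 -1.    ] 0.18940452940331404
[[277. 186.]
 [289. 253.]
 [179. 274.]
 [168. 206.]]
[[0.5995, -0.0192, 0.015], [0.4082, -0.055, 0.015], [0.3469, 0.2549, 0.015], [0.5389, 0.2908, 0.015]] (array([0.47345877, 0.11751653]), (200.59762573242188, 320.8694152832031), 11.501968383789062)
```

>>> drive_tool:
  increments:
    - {"grip":1,"tx":0,"ty":0,"tz":0.03,"turn":0}
    - {"grip":1,"tx":0,"ty":0,"tz":0.1,"turn":0}
    - {"grip":1,"tx":0,"ty":0,"tz":0.2,"turn":0}
    - {"grip":1,"tx":0,"ty":0,"tz":0.3,"turn":0}
    - {"grip":1,"tx":0,"ty":0.08,"tz":0.3,"turn":-0.01}
    - {"grip":1,"tx":0,"ty":0.18,"tz":0.3,"turn":-0.02}
    - {"grip":1,"tx":0.01,"ty":0.28,"tz":0.3,"turn":-0.03}
    - {"grip":1,"tx":0.01,"ty":0.38,"tz":0.3,"turn":-0.03}
    - {"grip":1,"tx":0.02,"ty":0.48,"tz":0.3,"turn":-0.033}
    - {"grip":1,"tx":0.02,"ty":0.58,"tz":0.3,"turn":-0.033}
    - {"grip":1,"tx":0.02,"ty":0.67,"tz":0.3,"turn":-0.033}
    - {"grip":1,"tx":0.02,"ty":0.73,"tz":0.3,"turn":-0.033}
    - {"grip":1,"tx":0.02,"ty":0.765,"tz":0.3,"turn":-0.033}
    - {"grip":1,"tx":0.02,"ty":0.765,"tz":0.3,"turn":-0.033}
    - {"grip":1,"tx":0.02,"ty":0.765,"tz":0.3,"turn":-0.033}

```text
clock: 5.9
position: [0.4922, 0.0193, 0.1288]
ee_rot: [1.99, 2.43, 0.004]
force: [-0.2, 0.0, -4.4]
width: 0.192
```

```bash
python3 - <<'E'
from h import *
s=observe();im=get_image("wrist")[:,:,::-1];cv2.imwrite("pics/w3.png",im);C=cam("wrist",s);np.save("s3.npy",s,allow_pickle=True)
m=R.from_rotvec(s["ee_rot"]).as_matrix();print(s["position"],s["force"],s["ft_torque"],np.degrees(np.arctan2(-m[0,0],m[1,0])),m[2].round(4),s["width"])
cv2.imwrite("pics/t3.png",get_image("top")[:,:,::-1]);sc=get_image("scene")[:,:,::-1];cv2.imwrite("pics/sc3.png",sc)
b=cv2.resize(sc[20:320,200:440],(336,420));cv2.imwrite("pics/m3.png",cv2.resize(np.hstack([im,b]),(800,375)))
E
```

```text
[0.49216131 0.01926967 0.12876413] [-0.20095476  0.04451874 -4.40969665] [-0.18116208 -0.15903166 -0.03284055] 11.369589347729024 [ 0.0017  0.0023 -1.    ] 0.19229416858908005
```

View pics/m3.png

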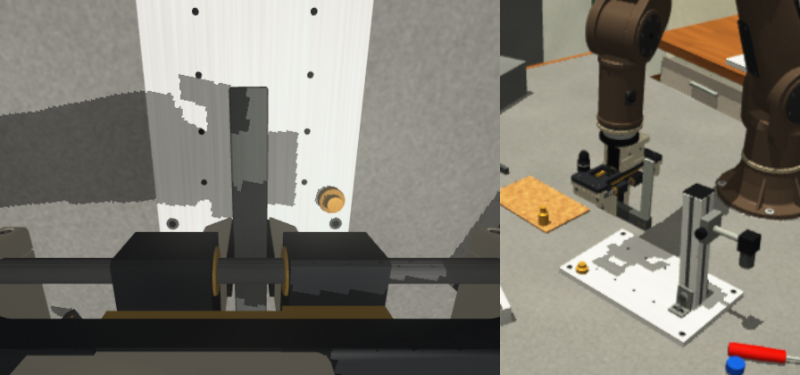

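The wrist view shows the square gripped upright, its stock end towards the column, with the plate's side edges and the symmetric hole rows visible. I'll use the hole pairs and screws for the plate's centreline and heading.

```bash
python3 - <<'E'
from h import *
s=np.load("s3.npy",allow_pickle=True).item();C=cam("wrist",s);f=.8929
def ctr(p):
    x,y=np.round(np.array(p)/f).astype(int);g=cv2.cvtColor(cv2.imread("pics/w3.png"),cv2.COLOR_BGR2GRAY)[y-9:y+10,x-9:x+10].astype(float)
    g=np.clip(np.median(g)-20-g,0,None);yy,xx=np.mgrid[-9:10,-9:10];return [x+(g*xx).sum()/g.sum(),y+(g*yy).sum()/g.sum()]
L=[[195,12],[198,75],[201,131],[204,182],[172,223]];Q=[[314,12],[310,75],[307,131],[304,182],[335,223]]
A=ray(C,[ctr(p) for p in L],.015)[:,:2];B=ray(C,[ctr(p) for p in Q],.015)[:,:2]
M=(A+B)/2;print(A.round(4).tolist(),B.round(4).tolist(),M.round(4).tolist())
for P in(A[:4],B[:4],M):q=np.polyfit(P[:,1],P[:,0],1);print(np.degrees(np.arctan(-q[0])))
d=B-A;print(np.degrees(np.arctan2(d[:,1],d[:,0])))
q=np.polyfit(M[:,1],M[:,0],1);print("centre x at y=.1175,.2058",np.polyval(q,[.1175,.2058]))
E
```

```text
[[0.4179, 0.1579], [0.4277, 0.1059], [0.4376, 0.0594], [0.4475, 0.0105], [0.4219, -0.0406]] [[0.5164, 0.1776], [0.5262, 0.1284], [0.536, 0.0793], [0.5445, 0.0302], [0.5891, -0.0072]] [[0.4671, 0.1678], [0.4769, 0.1172], [0.4868, 0.0694], [0.496, 0.0203], [0.5055, -0.0239]]
11.406084407298398
10.848311208281338
11.270915507808459
[11.31264714 12.86550095 11.41187881 11.52127938 11.30648716]
centre x at y=.1175,.2058 [0.47704108 0.4594436 ]
```

>>> drive_tool:
  increments:
    - {"grip":1,"tx":-0.01,"ty":0.06,"tz":-0.04,"turn":0}
    - {"grip":1,"tx":-0.02,"ty":0.145,"tz":-0.12,"turn":0}
    - {"grip":1,"tx":-0.02,"ty":0.145,"tz":-0.2,"turn":0}
    - {"grip":1,"tx":-0.02,"ty":0.145,"tz":-0.245,"turn":0}
    - {"grip":1,"tx":-0.02,"ty":0.145,"tz":-0.255,"turn":0}
    - {"grip":1,"tx":-0.02,"ty":0.145,"tz":-0.255,"turn":0}
    - {"grip":1,"tx":-0.02,"ty":0.145,"tz":-0.255,"turn":0}

```text
clock: 6.75
position: [0.4852, 0.0759, 0.0275]
ee_rot: [1.994, 2.426, 0.006]
force: [-0.3, -0.6, -5.4]
width: 0.193
```

>>> drive_tool:
  increments:
    - {"grip":1,"tx":0,"ty":0,"tz":-0.008,"turn":0}
    - {"grip":1,"tx":0,"ty":0,"tz":-0.008,"turn":0}

```text
clock: 6.95
position: [0.4858, 0.0756, 0.0249]
ee_rot: [1.994, 2.425, 0.007]
force: [0.1, -0.1, -4.1]
width: 0.19
```

>>> drive_tool:
  increments:
    - {"grip":1,"tx":0,"ty":0,"tz":-0.005,"turn":0}
    - {"grip":1,"tx":0,"ty":0,"tz":-0.01,"turn":0}
    - {"grip":1,"tx":0,"ty":0,"tz":-0.014,"turn":0}
    - {"grip":1,"tx":0,"ty":0,"tz":-0.014,"turn":0}

```text
clock: 7.35
position: [0.4856, 0.0756, 0.019]
ee_rot: [1.994, 2.425, 0.007]
force: [0.2, -0.5, -4.5]
width: 0.191
```

>>> drive_tool:
  increments:
    - {"grip":1,"tx":0,"ty":0,"tz":-0.004,"turn":0}
    - {"grip":1,"tx":0,"ty":0,"tz":-0.006,"turn":0}
    - {"grip":1,"tx":0,"ty":0,"tz":-0.006,"turn":0}

```text
clock: 7.65
position: [0.4857, 0.0756, 0.0174]
ee_rot: [1.994, 2.424, 0.007]
force: [-3.4, -1.2, 10.6]
width: 0.191
```

>>> drive_tool:
  increments:
    - {"grip":1,"tx":-0.002,"ty":0.01,"tz":-0.001,"turn":0}
    - {"grip":1,"tx":-0.004,"ty":0.02,"tz":-0.001,"turn":0}
    - {"grip":1,"tx":-0.006,"ty":0.03,"tz":-0.001,"turn":0}
    - {"grip":1,"tx":-0.008,"ty":0.04,"tz":-0.001,"turn":0}
    - {"grip":1,"tx":-0.01,"ty":0.05,"tz":-0.001,"turn":0}
    - {"grip":1,"tx":-0.01,"ty":0.05,"tz":-0.001,"turn":0}

```text
clock: 8.25
position: [0.4823, 0.0963, 0.0174]
ee_rot: [1.993, 2.424, 0.009]
force: [-1.3, -2.3, 6.0]
width: 0.189
```

```bash
cat > st.py <<'E'
from h import *
s=observe();m=R.from_rotvec(s["ee_rot"]).as_matrix();a=np.radians(11.3);u=np.array([-np.sin(a),np.cos(a)]);n=np.array([np.cos(a),np.sin(a)])
d=s["position"][:2]-[.476,.1175];print(s["clock"],"tcp stand x,y",(d@n).round(4),(d@u).round(4),"z",s["position"][2].round(4),"heel y",(d@u+.086).round(4),"Fx,Fy",(s["force"][:2]@n).round(1),(s["force"][:2]@u).round(1),"Fz",s["force"][2].round(1),"yaw",np.degrees(np.arctan2(-m[0,0],m[1,0])).round(2),"tool z tilt in stand",(m[:2,2]@n).round(4),(m[:2,2]@u).round(4),"T",s["ft_torque"].round(2))
E
python3 st.py
```

```text
8.25 tcp stand x,y 0.0021 -0.022 z 0.0174 heel y 0.064 Fx,Fy -1.7 -2.0 Fz 6.0 yaw 11.16 tool z tilt in stand 0.0063 0.0009 T [-0.41 -0.1  -0.06]
```

>>> drive_tool:
  increments:
    - {"grip":1,"tx":-0.001,"ty":0.005,"tz":-0.002,"turn":0}
    - {"grip":1,"tx":-0.002,"ty":0.01,"tz":-0.002,"turn":0}
    - {"grip":1,"tx":-0.003,"ty":0.015,"tz":-0.002,"turn":0}
    - {"grip":1,"tx":-0.003,"ty":0.015,"tz":-0.002,"turn":0}

```text
clock: 8.65
position: [0.4822, 0.1014, 0.0174]
ee_rot: [1.993, 2.422, 0.009]
force: [0.3, -8.0, 12.9]
width: 0.198
```

>>> drive_tool:
  increments:
    - {"grip":1,"tx":-0.001,"ty":0.005,"tz":-0.002,"turn":0}
    - {"grip":1,"tx":-0.002,"ty":0.01,"tz":-0.002,"turn":0}
    - {"grip":1,"tx":-0.002,"ty":0.01,"tz":-0.002,"turn":0}

```text
clock: 8.95
position: [0.4822, 0.104, 0.0174]
ee_rot: [1.993, 2.419, 0.008]
force: [-0.3, -8.1, 15.0]
width: 0.194
```

```bash
python3 st.py
```

```text
8.95 tcp stand x,y 0.0034 -0.0144 z 0.0174 heel y 0.0716 Fx,Fy -1.9 -7.9 Fz 15.0 yaw 11.02 tool z tilt in stand 0.0088 -0.0029 T [-1.64  0.14  0.05]
```

>>> drive_tool:
  increments:
    - {"grip":1,"tx":-0.002,"ty":0.005,"tz":0,"turn":0}
    - {"grip":1,"tx":-0.003,"ty":0.01,"tz":0,"turn":0}
    - {"grip":1,"tx":-0.003,"ty":0.013,"tz":0,"turn":0}
    - {"grip":1,"tx":-0.003,"ty":0.013,"tz":0,"turn":0}

```text
clock: 9.35
position: [0.481, 0.1095, 0.0175]
ee_rot: [1.992, 2.419, 0.008]
force: [1.2, -3.4, 5.4]
width: 0.191
```

```bash
python3 st.py
```

```text
9.35 tcp stand x,y 0.0034 -0.0088 z 0.0175 heel y 0.0772 Fx,Fy 0.5 -3.6 Fz 5.4 yaw 11.05 tool z tilt in stand 0.0089 -0.0029 T [-0.52  0.    0.05]
```

>>> drive_tool:
  increments:
    - {"grip":1,"tx":-0.001,"ty":0.004,"tz":-0.001,"turn":0}
    - {"grip":1,"tx":-0.002,"ty":0.008,"tz":-0.001,"turn":0}
    - {"grip":1,"tx":-0.002,"ty":0.008,"tz":-0.001,"turn":0}

```text
clock: 9.65
position: [0.4808, 0.1116, 0.0174]
ee_rot: [1.993, 2.417, 0.007]
force: [0.2, -8.3, 10.6]
width: 0.189
```

```bash
python3 st.py
```

```text
9.65 tcp stand x,y 0.0035 -0.0068 z 0.0174 heel y 0.0792 Fx,Fy -1.4 -8.1 Fz 10.6 yaw 10.99 tool z tilt in stand 0.0093 -0.0044 T [-1.39 -0.1   0.04]
```

>>> drive_tool:
  increments:
    - {"grip":1,"tx":-0.001,"ty":0.004,"tz":-0.001,"turn":0}
    - {"grip":1,"tx":-0.002,"ty":0.008,"tz":-0.001,"turn":0}
    - {"grip":1,"tx":-0.002,"ty":0.008,"tz":-0.001,"turn":0}

```text
clock: 9.95
position: [0.4805, 0.1136, 0.0175]
ee_rot: [1.993, 2.415, 0.006]
force: [1.2, -8.8, 10.8]
width: 0.194
```

```bash
python3 st.py
```

```text
9.95 tcp stand x,y 0.0036 -0.0047 z 0.0175 heel y 0.0813 Fx,Fy -0.6 -8.8 Fz 10.8 yaw 10.93 tool z tilt in stand 0.0096 -0.0061 T [-1.47 -0.07  0.05]
```

>>> drive_tool:
  increments:
    - {"grip":1,"tx":-0.001,"ty":0.004,"tz":-0.0005,"turn":0.004}
    - {"grip":1,"tx":-0.002,"ty":0.008,"tz":-0.0005,"turn":0.006}
    - {"grip":1,"tx":-0.003,"ty":0.012,"tz":-0.0005,"turn":0.006}
    - {"grip":1,"tx":-0.004,"ty":0.014,"tz":-0.0005,"turn":0.006}
    - {"grip":1,"tx":-0.004,"ty":0.014,"tz":-0.0005,"turn":0.006}

```text
clock: 10.45
position: [0.48, 0.1168, 0.0174]
ee_rot: [1.986, 2.417, 0.004]
force: [3.6, -11.9, 7.5]
width: 0.193
```

```bash
python3 st.py
```

```text
10.45 tcp stand x,y 0.0038 -0.0015 z 0.0174 heel y 0.0845 Fx,Fy 1.2 -12.4 Fz 7.5 yaw 11.17 tool z tilt in stand 0.0102 -0.0088 T [-2.15 -0.76  0.08]
```

>>> drive_tool:
  increments:
    - {"grip":1,"tx":-0.001,"ty":0.004,"tz":-0.001,"turn":0}
    - {"grip":1,"tx":-0.002,"ty":0.008,"tz":-0.001,"turn":0}
    - {"grip":1,"tx":-0.002,"ty":0.008,"tz":-0.001,"turn":0}
    - {"grip":1,"tx":-0.002,"ty":0.008,"tz":-0.001,"turn":0}

```text
clock: 10.85
position: [0.48, 0.1168, 0.0174]
ee_rot: [1.987, 2.412, -0.001]
force: [2.0, -14.3, 12.9]
width: 0.192
```

```bash
python3 st.py
```

```text
10.85 tcp stand x,y 0.0038 -0.0015 z 0.0174 heel y 0.0845 Fx,Fy -0.9 -14.4 Fz 12.9 yaw 11.04 tool z tilt in stand 0.0099 -0.0127 T [-2.71 -0.46  0.16]
```

>>> drive_tool:
  increments:
    - {"grip":1,"tx":-0.0015,"ty":0.007,"tz":-0.0007,"turn":0.002}
    - {"grip":1,"tx":-0.0015,"ty":0.007,"tz":-0.0007,"turn":0.002}
    - {"grip":1,"tx":-0.0015,"ty":0.007,"tz":-0.0007,"turn":0.002}
    - {"grip":1,"tx":-0.0015,"ty":0.007,"tz":-0.0007,"turn":0.002}
    - {"grip":1,"tx":-0.0015,"ty":0.007,"tz":-0.0007,"turn":0.002}
    - {"grip":1,"tx":-0.0015,"ty":0.007,"tz":-0.0007,"turn":0.002}
    - {"grip":1,"tx":-0.0015,"ty":0.007,"tz":-0.0007,"turn":0.002}
    - {"grip":1,"tx":-0.0015,"ty":0.007,"tz":-0.0007,"turn":0.002}

```text
clock: 11.65
position: [0.48, 0.1168, 0.0174]
ee_rot: [1.985, 2.411, -0.004]
force: [1.2, -13.7, 11.0]
width: 0.196
```

```bash
python3 st.py; python3 - <<'E'
from h import *
sc=get_image("scene")[:,:,::-1];cv2.imwrite("pics/sc5.png",sc);t=get_image("top")[:,:,::-1];cv2.imwrite("pics/t5.png",t)
w=get_image("wrist")[:,:,::-1]
a=cv2.resize(sc[120:300,300:440],(467,600),interpolation=cv2.INTER_CUBIC);cv2.imwrite("pics/m5.png",np.hstack([a,cv2.resize(w[:,140:420],(333,600))[:,:333]]))
E
python3 st.py
```

```text
11.65 tcp stand x,y 0.0038 -0.0015 z 0.0174 heel y 0.0845 Fx,Fy -1.5 -13.6 Fz 11.0 yaw 11.05 tool z tilt in stand 0.0096 -0.0161 T [-2.45 -0.37  0.22]
11.8 tcp stand x,y 0.0038 -0.0016 z 0.0174 heel y 0.0844 Fx,Fy -0.5 -14.2 Fz 10.6 yaw 11.04 tool z tilt in stand 0.0096 -0.0161 T [-2.47 -0.49  0.29]
```

View pics/m5.png

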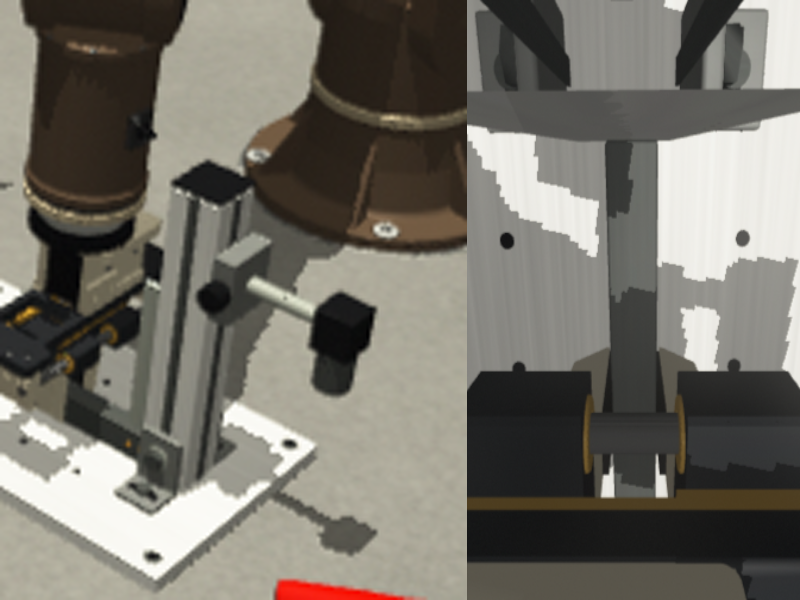

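The wrist view shows the stock's end at the column (row ~140 of the crop) and the push has come to a hard stop: TCP unmoved while the force rose. I'll check the column's uprightness by comparing its edges in the scene view with the true vertical direction.

```bash
cat > lean.py <<'E'
from h import *
import sys
C=cam("scene");a=np.radians(11.3);u=np.array([-np.sin(a),np.cos(a),0])
def run(f):
    g=cv2.cvtColor(cv2.imread(f),cv2.COLOR_BGR2GRAY);o=[300,120];r=cv2.resize(g[120:300,300:440],None,fx=3,fy=3,interpolation=cv2.INTER_CUBIC)
    L=cv2.createLineSegmentDetector().detect(r)[0][:,0]/3
    base=np.array([.476,.1175,0])+.11*u
    for l in L:
        p,q=sorted([l[:2]+o,l[2:]+o],key=lambda t:t[1]);
        if np.hypot(*(q-p))<35:continue
        mid=(p+q)/2
        B=base+[0,0,.12];P0=proj(C,B)[0]
        if abs(mid[0]-P0[0])>30:continue
        # lean th toward -u: direction; solve angle
        def ang(th):
            D=np.array([0,0,1])*np.cos(th)-u*np.sin(th)
            X=ray(C,mid[None],.13)[0];v=proj(C,[X+.05*D,X-.05*D]);d=v[1]-v[0];return np.arctan2(d[0],d[1])
        d=q-p;m=np.arctan2(d[0],d[1]);th=(m-ang(0))/((ang(.05)-ang(0))/.05)
        print(f,mid.round(1),"len",np.hypot(*d).round(0),"lean deg",np.degrees(th).round(2))
for f in sys.argv[1:]:run(f)
E
python3 lean.py pics/sc0.png pics/sc5.png 2>&1 || (cp pics/scene0.png pics/sc0.png; python3 lean.py pics/scene0.png pics/sc5.png)
```

```text
[ WARN:0@0.342] global loadsave.cpp:275 findDecoder imread_('pics/sc0.png'): can't open/read file: check file path/integrity
Traceback (most recent call last):
  File "lean.py", line 20, in <module>
    for f in sys.argv[1:]:run(f)
                          ~~~^^^
  File "lean.py", line 5, in run
    g=cv2.cvtColor(cv2.imread(f),cv2.COLOR_BGR2GRAY);o=[300,120];r=cv2.resize(g[120:300,300:440],None,fx=3,fy=3,interpolation=cv2.INTER_CUBIC)
cv2.error: OpenCV(4.12.0) /io/opencv/modules/imgproc/src/color.cpp:199: error: (-215:Assertion failed) !_src.empty() in function 'cvtColor'

pics/scene0.png [342.5 244.8] len 36.0 lean deg 0.88
pics/scene0.png [364.7 278.8] len 48.0 lean deg -36.24
pics/scene0.png [352.7 213.9] len 72.0 lean deg 3.41
pics/scene0.png [363. 239.] len 48.0 lean deg 3.49
pics/scene0.png [349.8 212.7] len 70.0 lean deg 3.43
pics/scene0.png [360.8 239. ] len 49.0 lean deg 3.35
pics/scene0.png [344.8 200.8] len 50.0 lean deg 3.49
pics/sc5.png [363.8 279.6] len 46.0 lean deg -36.29
pics/sc5.png [355.4 214.6] len 70.0 lean deg 0.01
pics/sc5.png [352.4 213.9] len 69.0 lean deg -0.01
pics/sc5.png [364.  239.4] len 45.0 lean deg 0.06
pics/sc5.png [361.8 239.8] len 46.0 lean deg -0.15
pics/sc5.png [345.3 227.7] len 40.0 lean deg -0.16
pics/sc5.png [358.5 238.5] len 44.0 lean deg -0.01
```

Lean went from 3.4° to 0.0° ± 0.15°, so the column is flush. The press was held for about 1 s with roughly 15 N on the plate and 11 N on the column. Now I draw back along the plate.

>>> drive_tool:
  increments:
    - {"grip":1,"tx":0.001,"ty":-0.006,"tz":0.001,"turn":0}
    - {"grip":1,"tx":0.003,"ty":-0.015,"tz":0.002,"turn":0}
    - {"grip":1,"tx":0.006,"ty":-0.03,"tz":0.003,"turn":0}
    - {"grip":1,"tx":0.01,"ty":-0.05,"tz":0.006,"turn":0}
    - {"grip":1,"tx":0.015,"ty":-0.075,"tz":0.012,"turn":0}
    - {"grip":1,"tx":0.02,"ty":-0.1,"tz":0.02,"turn":0}
    - {"grip":1,"tx":0.025,"ty":-0.13,"tz":0.04,"turn":0}
    - {"grip":1,"tx":0.025,"ty":-0.16,"tz":0.1,"turn":0}
    - {"grip":1,"tx":0.025,"ty":-0.2,"tz":0.2,"turn":0}
    - {"grip":1,"tx":0.025,"ty":-0.22,"tz":0.28,"turn":0}
    - {"grip":1,"tx":0.025,"ty":-0.22,"tz":0.28,"turn":0}

```text
clock: 12.9
position: [0.4926, 0.0269, 0.1333]
ee_rot: [1.986, 2.403, 0.002]
force: [1.8, 0.1, -4.8]
width: 0.189
```

```bash
python3 st.py; python3 - <<'E'
from h import *
cv2.imwrite("pics/sc6.png",get_image("scene")[:,:,::-1])
E
python3 lean.py pics/sc6.png
```

```text
12.9 tcp stand x,y -0.0015 -0.0921 z 0.1333 heel y -0.0061 Fx,Fy 1.8 -0.3 Fz -4.8 yaw 10.86 tool z tilt in stand 0.0162 -0.0177 T [-0.11 -0.29 -0.01]
pics/sc6.png [364.7 278.8] len 48.0 lean deg -36.24
pics/sc6.png [355.4 214.8] len 70.0 lean deg 0.02
pics/sc6.png [352.3 213.9] len 69.0 lean deg -0.02
pics/sc6.png [363.9 240.1] len 46.0 lean deg 0.05
pics/sc6.png [361.8 239.8] len 46.0 lean deg -0.13
pics/sc6.png [347.8 206.2] len 41.0 lean deg 0.06
pics/sc6.png [358.6 237.5] len 45.0 lean deg -0.03
```

```bash
python3 - <<'E'
from h import *
C=cam("scene");a=np.radians(11.1);u=np.array([-np.sin(a),np.cos(a),0]);n=np.array([np.cos(a),np.sin(a),0])
for f,tcp,z0 in(("sc5",[.480,.1168],.015),("sc6",[.4926,.0269],.130),("sc3",[.4922,.0193],.126)):
    g=cv2.cvtColor(cv2.imread(f"pics/{f}.png"),cv2.COLOR_BGR2GRAY)
    X=np.r_[tcp,z0+.085]+u*.075;p0=proj(C,X)[0];o=(p0-[35,55]).astype(int)
    r=cv2.resize(g[o[1]:o[1]+110,o[0]:o[0]+70],None,fx=4,fy=4,interpolation=cv2.INTER_CUBIC)
    print(f,p0.round(0))
    def ang(m,D):
        Y=ray(C,m[None],X[2])[0];v=proj(C,[Y+.05*D,Y-.05*D]);d=v[1]-v[0];return np.arctan2(d[0],d[1])
    for l in cv2.createLineSegmentDetector().detect(r)[0][:,0]/4:
        p,q=sorted([l[:2]+o,l[2:]+o],key=lambda t:t[1]);d=q-p;L=np.hypot(*d);m=(p+q)/2
        if L<18 or abs(m[0]-p0[0])>14:continue
        z=np.array([0,0,1.]);k=ang(m,z);e=np.arctan2(d[0],d[1])-k
        if abs(e)>.12:continue
        print(m.round(1),"len",L.round(0),"as roll mrad",(1e3*e/((ang(m,z+.05*n)-k)/.05)).round(1),"as pitch",(1e3*e/((ang(m,z+.05*u)-k)/.05)).round(1))
E
```

```text
sc5 [345. 229.]
[355.4 214.7] len 71.0 as roll mrad 0.8 as pitch -0.5
[352.4 213.9] len 69.0 as roll mrad 0.1 as pitch -0.0
[345.4 227.7] len 41.0 as roll mrad -4.0 as pitch 2.7
sc6 [319. 172.]
[324.1 176.6] len 32.0 as roll mrad -26.5 as pitch 19.7
[315.2 178.2] len 21.0 as roll mrad -26.6 as pitch 20.6
sc3 [317. 172.]
[321.5 176.6] len 33.0 as roll mrad -6.0 as pitch 4.5
[312.7 177.9] len 21.0 as roll mrad -3.2 as pitch 2.5
```

The blade's edge in the pressed view was within a few mrad of vertical. With column lean 0.0° and the TCP height unchanged, the seating looks good. I return to the cork.

>>> drive_tool:
  increments:
    - {"grip":1,"tx":0,"ty":-0.05,"tz":0,"turn":0}
    - {"grip":1,"tx":0,"ty":-0.14,"tz":0,"turn":0.01}
    - {"grip":1,"tx":0,"ty":-0.24,"tz":0,"turn":0.02}
    - {"grip":1,"tx":-0.01,"ty":-0.34,"tz":0,"turn":0.03}
    - {"grip":1,"tx":-0.01,"ty":-0.44,"tz":0,"turn":0.03}
    - {"grip":1,"tx":-0.02,"ty":-0.54,"tz":0,"turn":0.03}
    - {"grip":1,"tx":-0.02,"ty":-0.64,"tz":0,"turn":0.03}
    - {"grip":1,"tx":-0.02,"ty":-0.72,"tz":0,"turn":0.03}
    - {"grip":1,"tx":-0.02,"ty":-0.77,"tz":0,"turn":0.03}
    - {"grip":1,"tx":-0.02,"ty":-0.785,"tz":0,"turn":0.03}
    - {"grip":1,"tx":-0.02,"ty":-0.785,"tz":-0.08,"turn":0.03}
    - {"grip":1,"tx":-0.02,"ty":-0.785,"tz":-0.16,"turn":0.03}
    - {"grip":1,"tx":-0.02,"ty":-0.785,"tz":-0.23,"turn":0.03}
    - {"grip":1,"tx":-0.02,"ty":-0.785,"tz":-0.265,"turn":0.03}
    - {"grip":1,"tx":-0.02,"ty":-0.785,"tz":-0.275,"turn":0.03}
    - {"grip":1,"tx":-0.02,"ty":-0.785,"tz":-0.275,"turn":0.03}

```text
clock: 14.55
position: [0.4835, -0.2859, 0.021]
ee_rot: [1.948, 2.438, 0.0]
force: [0.7, -0.2, -4.8]
width: 0.192
```

>>> drive_tool:
  increments:
    - {"grip":1,"tx":0,"ty":0,"tz":-0.006,"turn":0}
    - {"grip":1,"tx":0,"ty":0,"tz":-0.012,"turn":0}
    - {"grip":1,"tx":0,"ty":0,"tz":-0.016,"turn":0}
    - {"grip":1,"tx":0,"ty":0,"tz":-0.016,"turn":0}

```text
clock: 14.95
position: [0.4836, -0.286, 0.0148]
ee_rot: [1.948, 2.437, 0.0]
force: [-0.5, 0.2, -5.4]
width: 0.193
```

>>> drive_tool:
  increments:
    - {"grip":1,"tx":0,"ty":0,"tz":-0.006,"turn":0}
    - {"grip":1,"tx":0,"ty":0,"tz":-0.01,"turn":0}
    - {"grip":1,"tx":0,"ty":0,"tz":-0.01,"turn":0}
    - {"grip":1,"tx":0,"ty":0,"tz":-0.01,"turn":0}

```text
clock: 15.35
position: [0.4836, -0.286, 0.0108]
ee_rot: [1.948, 2.437, 0.0]
force: [1.0, 0.3, -5.3]
width: 0.195
```

>>> drive_tool:
  increments:
    - {"grip":1,"tx":0,"ty":0,"tz":-0.003,"turn":0}
    - {"grip":1,"tx":0,"ty":0,"tz":-0.005,"turn":0}
    - {"grip":1,"tx":0,"ty":0,"tz":-0.005,"turn":0}

```text
clock: 15.65
position: [0.4837, -0.2861, 0.0089]
ee_rot: [1.948, 2.437, 0.0]
force: [-0.9, -0.5, -1.7]
width: 0.189
```

>>> drive_tool:
  increments:
    - {"grip":1,"tx":0,"ty":0,"tz":-0.002,"turn":0}
    - {"grip":1,"tx":0,"ty":0,"tz":-0.002,"turn":0}
    - {"grip":0.6,"tx":0,"ty":0,"tz":0,"turn":0}
    - {"grip":0.5,"tx":0,"ty":0,"tz":0,"turn":0}
    - {"grip":0.3,"tx":0,"ty":0,"tz":0,"turn":0}
    - {"grip":0,"tx":0,"ty":0,"tz":0,"turn":0}
    - {"grip":-0.5,"tx":0,"ty":0,"tz":0,"turn":0}
    - {"grip":-1,"tx":0,"ty":0,"tz":0,"turn":0}
    - {"grip":-1,"tx":0,"ty":0,"tz":0,"turn":0}
    - {"grip":-1,"tx":0,"ty":0,"tz":0,"turn":0}
    - {"grip":-1,"tx":0,"ty":0,"tz":0,"turn":0}
    - {"grip":-1,"tx":0,"ty":0,"tz":0,"turn":0}

```text
clock: 16.85
position: [0.4837, -0.2861, 0.0089]
ee_rot: [1.948, 2.437, 0.001]
force: [-0.4, -1.0, 0.5]
width: 0.895
```

Released. I go straight up and clear, then look.

>>> drive_tool:
  increments:
    - {"grip":-1,"tx":0,"ty":0,"tz":0.04,"turn":0}
    - {"grip":-1,"tx":0,"ty":0,"tz":0.12,"turn":0}
    - {"grip":-1,"tx":0,"ty":0,"tz":0.22,"turn":0}
    - {"grip":-1,"tx":0,"ty":0,"tz":0.32,"turn":0}
    - {"grip":-1,"tx":0,"ty":0,"tz":0.42,"turn":0}
    - {"grip":-1,"tx":0,"ty":0,"tz":0.52,"turn":0}
    - {"grip":-1,"tx":0,"ty":0,"tz":0.55,"turn":0}
    - {"grip":-1,"tx":0,"ty":0,"tz":0.55,"turn":0}
    - {"grip":-1,"tx":0,"ty":0,"tz":0.55,"turn":0}

```text
clock: 17.75
position: [0.4831, -0.286, 0.2278]
ee_rot: [1.949, 2.438, -0.0]
force: [0.1, 0.8, -0.9]
width: 0.997
```

```bash
python3 - <<'E'
from h import *
sc=get_image("scene")[:,:,::-1];cv2.imwrite("pics/sc9.png",sc);w=get_image("wrist")[:,:,::-1]
s=observe();print(s["clock"],s["position"],s["width"],s["force"])
cv2.imwrite("pics/m9.png",np.hstack([cv2.resize(sc,(440,330)),cv2.resize(w[:,100:440],(360,330))]))
E
python3 lean.py pics/sc9.png
```

```text
17.85 [ 0.48273841 -0.28572357  0.22702943] 1.0004762960337343 [ 0.12012564  0.86561811 -0.11000292]
pics/sc9.png [363.6 279.7] len 45.0 lean deg -36.3
pics/sc9.png [355.4 214.6] len 70.0 lean deg 0.03
pics/sc9.png [352.3 213.9] len 69.0 lean deg -0.01
pics/sc9.png [364. 239.] len 44.0 lean deg 0.03
pics/sc9.png [361.8 239.8] len 46.0 lean deg -0.15
pics/sc9.png [348.1 201.5] len 50.0 lean deg 0.02
```

View pics/m9.png

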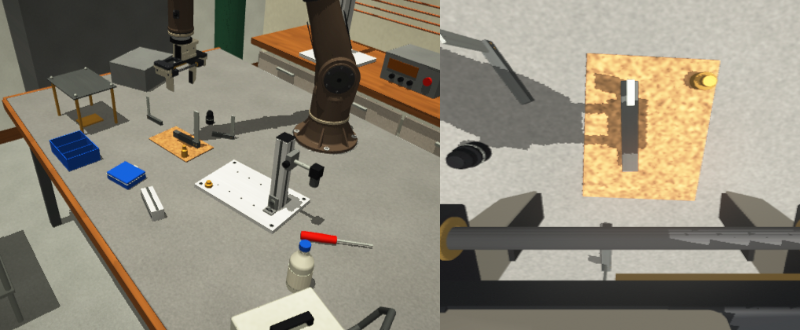

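The square stands upright on the cork (wrist view, about (630,125)). The column is upright, the gripper is clear and the other things look where they were, so I hand in.

```bash
python3 -c "
from cell import *
print(sign_off())"
```

```text
the job is handed in; nothing more can be done
None
```

I squared the column with the largest square, put the square back upright on the cork board, released it and handed the job in at about 18 s of the 66 s allowed. `sign_off()` gives no verdict, so this rests on my own checks.

- **Seating:** The push came to a hard stop with the heel about 6 mm short of the corner mark. I held it there for about 1 s, with roughly 15 N on the plate and 11 N on the column. These are worked out from wrist force, weight and estimated friction.
- **Column:** The scene view gave a lean of 3.4° at the start and 0.0° ± 0.15° while pressed. It was the same after drawing away and just before hand-in.
- **Square and bystanders:** The last pictures show the square upright and free near the board's middle. The other things look where they were, judged by eye rather than measured.
- **Less certain:** The hand tilted by up to 16 mrad in pitch and about 10 mrad in roll while pressing. TCP height and the column's lean suggest the square stayed flat in pitch. It may have rolled up to about 10 mrad against the 12 mrad limit, and the image check on its blade was only good to about 5 mrad.
- **Measurement spread:** The top and wrist cameras disagreed by about 3 mm on where the plate and cork board lie in x; I used the wrist values for the square and the plate.

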